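# Find the steel adapter by heft

## Robot

A 7-joint arm with a two-finger parallel gripper is mounted at the origin on the work surface. World frame = base frame: x ahead of the robot, y to its left, z up, the work surface at z = 0. Lengths are in m, angles in degrees, forces in N, time in s.
With the tool pointing down it reaches from about 0.425 to 0.875 m from the base axis. Payload 4.7 kg.
Tool frame: the origin (TCP) lies at the very end of the fingers, on their centre line; the grasp point (between the pads) lies 19 mm behind it; z points along the fingers, y is the line along which they close (so a half turn about z gives the same grasp; the last joint's range is limited). The gripper opens to 87 mm and grips with 3 to 60 N. Pads are 19 mm wide; open, the fingers measure 117 mm over their backs; the gripper's body (75 mm by 190 mm) begins 51 mm behind the grasp point.
Start: joints at [0.808, 18.392, -4.016, 83.108, 1.295, 78.541, -3.26], TCP at [0.65, -0, 0.223] pointing down, gripper open.
Joint ranges: [-163.93, 163.93], [-17.29, 119.83], [-79.2, 71.16], [3.27, 140.29], [-89.18, 269.18], [5.43, 117.66], [-154.24, 154.24]. Speed limits (degrees/s): [147.25, 147.25, 180, 180, 180, 180, 180].

## Interface

Orientations are given as [roll, pitch, yaw] about the fixed x, y, z axes, in that order (R = Rz(yaw) Ry(pitch) Rx(roll)).
In Python, from cell import telemetry, cams, env gives the robot as it stands.
- The arm moves only by the tool arm_command, never from a script. Its argument "series" is text: rows parted by semicolons, each of 5 numbers parted by spaces: the shift along the tool's x, y, z in mm, then the turn about the tool's z in rad, then the closure in counts, from 0 (fully open) to 255 (shut). A call has 1 to 20 rows; each row shifts and turns the commanded pose from where the row before left it, along the tool's axes as they then stand; what a row does not reach is not made up. A row lasts 1/12 s, in which the tool goes at most 41.7 mm and 7.16 degrees, less where a joint would pass 70% of its speed; a pose out of reach is approached as far as the arm can. A call is refused whole if a number of a shift passes 41.7 or a number of a turn 0.125, either way. A call with a gripper value outside its range is refused whole. The fingers move at their own pace and stop on an object; "squeeze" is the grip in N (left out, the last holds). Time passes only in rows, so rows that do not move let the fingers close. It gives the time, the measured TCP pose, the force, the opening and the grip force at its end, in the units of the state.
- telemetry.get_obs(): the state, without advancing time (a new reading comes with each control period).
- cams.read_camera(name): name is "scene" or "side" or "wrist"; returns the picture (400x640x3 uint8, blue, green, red); there is no depth.
- cams.calibration(name): a dict with "K" (3x3 intrinsics, pixels), "origin" and "rotation" of the camera in the world; the wrist camera has in their place "hand_eye" (4x4, takes a point from camera to tool coordinates, whose origin is the TCP and whose axes are the flange's). Camera axes: x right, y down, z forward; pixel columns grow to the right and rows downward; lengths in m; the calibration is good to about 2 mm. A picture is of the moment at which its call begins: read the wrist's pose just before it. calibration takes no time and is no camera call.
- env.sign_off(): hands the job in; it is judged then, once.
The state is a dict: "time_s": time; "qpos": joint angles; "joint_velocities": joint speeds; "effort": joint torques, N m; "tool_pos": TCP position; "tool_rot": TCP orientation; "force": force on the tool from outside, world axes, zero at the start; "wrist_torque": the same for the moment, N m; "grip_width": finger opening in m; "grasp_force": force on a finger pad.
Only numpy, scipy, OpenCV 4.12 (cv2) and the standard library are available. Lean on these libraries where they do the work, as an engineer would, in place of code of your own. Each camera call takes 0.05 s, during which the arm holds its last target. There are 200 camera calls.

## Task

One of the three identical closed cases holds the steel leg adapter; the other two hold light plastic copies that look just like it. Heft the cases to find the heavy one, lift its lid off and lay it on the bench, then take the steel adapter out and set it down in the empty aluminium tray, letting go only once it rests on the tray's floor. Put nothing else in the tray, and leave the other two cases shut and standing on the bench.

Things in the scene. Friction and masses are not known exactly. Their poses are not given: they have to be found in the camera images.
- lid_1: Lid of one of 3 identical closed grey cases (numbers say nothing of weight). Origin: centre of the plate's underside, 52 mm above the bench; x along the case's length, z up. Plate 128x60x6; black bar handle on top, 44 long (x), 14 wide, 6 to 24 above the origin; 6 mm plug below, 2 mm play. The lid (50 g) lies loose: to heft, grip the case's sides. Cases: yaw within 0.3 rad, over 0.15 m apart.
- lid_2: Lid of the second case, as lid_1. All three cases: each centred under its lid (within 3 mm, 2 degrees), standing on the bench, 134 long, 64 wide, 52 high, walls and floor 5 mm. To heft, grip across the 64 mm width (lid y), about 35 mm above the bench. With all its contents and lid a light case weighs about 0.25 kg, the heavy one about 0.54 kg.
- lid_3: Lid of the third case, as lid_1. Each case holds one upright adapter, mid-floor between 8 mm high ribs, centred within 4 mm: round flange 48 across, 16 high, and on it a round neck 26 across, 22 high, top 43 above the bench. Lid off, grip the neck from above, fingers apart along the case's length (inside 124 x 54). Steel adapter 0.30 to 0.36 kg, copies 0.045 kg.
- tray: shallow square aluminium tray fixed to the bench, 120 x 120 mm outside, walls 3 mm thick and 15 mm high, floor 3 mm thick. Origin: centre of its underside, at bench height; z up. On its right (towards -y) the bench is bare: a removed lid can lie there, centred 0.21 m from the tray's centre, its length along y.
Mind the look-alikes: they are no part of the job. What is shaped like the lid_1 but green or orange is not meant.

How it is judged:
By the outcome, as a careful person would: the job done as asked, in the order asked, and still so for the second after the job is handed in, with the robot touching nothing.
It also fails if it takes over 72 s, if anything falls off the work surface, if the arm or the gripper's body presses on something with over 40 N, if the wrist force passes 120 N, or if a joint passes its speed limit or range.

## Working session

There is one attempt and no reset: what is moved stays moved. The work goes in short steps, Python scripts to look and compute and a tool call to move; the robot and the scene stay as the last step left them, time stands still between calls to the robot, and variables do not carry over. Pictures are saved under pics/ and viewed, at most 10 in all, crops included, and the job is handed in when it is done.

Besides the shell and the picture viewer there is one more tool, called after "Call:" by a JSON object that holds its "api" and its "payload", one argument or row to a line. arm_command: Moves the arm, as the interface text tells. Its arguments: {"type":"object","properties":{"series":{"type":"string"},"squeeze":{"type":"number"}},"required":["series"]}

```bash
mkdir -p pics; cat > h.py <<'E'
import numpy as np, cv2
from cell import telemetry, cams, env
from scipy.spatial.transform import Rotation as Ro
def ray(name,uv,z,obs=None):
    c=cams.calibration(name); K=np.array(c["K"])
    if name=="wrist":
        T=np.eye(4);T[:3,:3]=toolR(obs);T[:3,3]=obs["tool_pos"]
        T=T@np.array(c["hand_eye"]);o=T[:3,3];R=T[:3,:3]
    else: o=np.array(c["origin"]);R=np.array(c["rotation"])
    uv=np.atleast_2d(uv).astype(float)
    d=(np.linalg.inv(K)@np.c_[uv,np.ones(len(uv))].T).T@R.T
    return o+d*((z-o[2])/d[:,2])[:,None]
def toolR(obs):
    return Ro.from_euler("xyz",np.array(obs["tool_rot"]),degrees=True).as_matrix()
E
python3 - <<'E'
from h import *
o=telemetry.get_obs();print(o)
a=cams.read_camera("scene");b=cams.read_camera("side");w=cams.read_camera("wrist")
for n,i in zip("abw",(a,b,w)): cv2.imwrite(f"pics/{n}0.png",i)
for n in("scene","side","wrist"):print(n,cams.calibration(n))
E
```

```text
{'time_s': 0.0, 'qpos': array([ 0.80799034, 18.43715317, -4.01446221, 83.17383945,  1.29633594,
       78.54046353, -3.26010004]), 'joint_velocities': array([ 0.00420106, -0.05997815,  0.03313481, -0.06312977, -0.03267101,
       -0.09491517, -0.05404033]), 'effort': array([-2.58547143e-04, -4.91284704e+01, -4.03903294e-01, -3.12526345e+01,
       -6.40594075e-02,  4.37659642e-02,  1.61017233e-04]), 'tool_pos': array([ 6.49457907e-01, -7.22370146e-05,  2.21492289e-01]), 'tool_rot': array([-1.79893855e+02,  7.36125281e-03,  9.00008944e+01]), 'force': array([0.15423728, 0.55068767, 0.07067772]), 'wrist_torque': array([-0.01970429, -0.00416708,  0.0223608 ]), 'grasp_force': 0.0, 'grip_width': 0.08724393335580137}
scene {'K': array([[444.52886319,   0.        , 324.02371147],
       [  0.        , 444.52886319, 202.15297095],
       [  0.        ,   0.        ,   1.        ]]), 'origin': array([ 0.88790373, -0.61997603,  0.75243208]), 'rotation': array([-131.67088745,    0.1452464 ,   30.79200551])}
side {'K': array([[401.81872845,   0.        , 322.46326847],
       [  0.        , 401.81872845, 195.58577912],
       [  0.        ,   0.        ,   1.        ]]), 'origin': array([ 0.17089913, -0.62284401,  0.81226349]), 'rotation': array([-134.71666985,   -0.64583913,  -24.67893198])}
wrist {'K': array([[318.06012364,   0.        , 317.21883603],
       [  0.        , 318.06012364, 198.54288915],
       [  0.        ,   0.        ,   1.        ]]), 'hand_eye': array([[ 7.48914870e-04, -9.65519111e-01, -2.60331109e-01,
         7.10248067e-02],
       [ 9.99999717e-01,  7.04947661e-04,  2.62259166e-04,
        -2.86420160e-04],
       [-6.96964301e-05, -2.60331232e-01,  9.65519365e-01,
        -1.63456236e-01],
       [ 0.00000000e+00,  0.00000000e+00,  0.00000000e+00,
         1.00000000e+00]])}
```

View pics/a0.png

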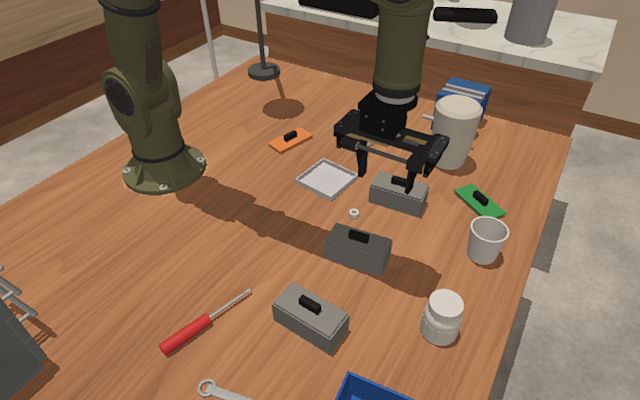

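View pics/b0.png

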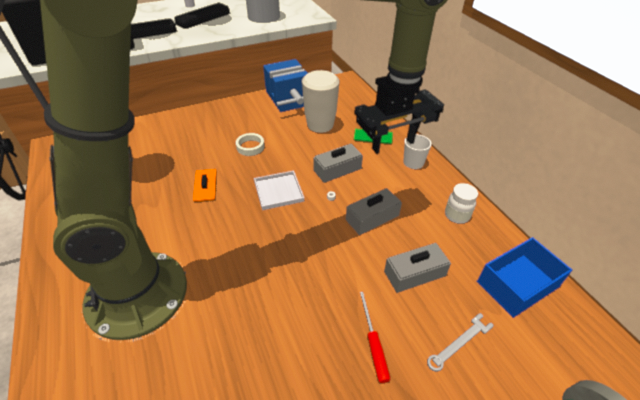

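The scene view shows the three grey cases at about (398,193), (358,249) and (311,317), and the tray at (327,179). The orange and green decoys are at (290,140) and (480,201). The side view shows the same cases at (338,161), (374,211) and (417,266), and the tray at (279,190).

```bash
sed -i 's/R=np.array(c\["rotation"\])/R=Ro.from_euler("xyz",c["rotation"],degrees=True).as_matrix()/' h.py
python3 - <<'E'
from h import *
seeds={"scene":("a",[(401,183),(358,236),(310,304)],(327,179)),"side":("b",[(338,153),(374,200),(420,257)],(279,190))}
for n,(f,ss,t) in seeds.items():
    im=cv2.imread(f"pics/{f}0.png");g=im.max(2)
    for s in ss:
        x,y=s;m=np.zeros_like(g);m[y-14:y+15,x-18:x+19]=(g[y-14:y+15,x-18:x+19]<45)
        k,l,st,ce=cv2.connectedComponentsWithStats(m)
        i=1+np.argmax(st[1:,4])
        c=ray(n,ce[i],.067)[0]
        pts=np.argwhere(l==i)[:,::-1];P=ray(n,pts,.067)[:,:2]
        q=cv2.minAreaRect(P.astype(np.float32)*1000)
        print(n,"handle",st[i],c.round(3),np.round(q[1],0),round(q[2],1))
        # lid plate: gray brighter, low saturation
    hsv=cv2.cvtColor(im,cv2.COLOR_BGR2HSV)
    m=((hsv[...,1]<50)&(g>60)).astype(np.uint8)
    k,l,st,ce=cv2.connectedComponentsWithStats(m)
    for s in ss+[t]:
        w=l[s[1]-12:s[1]+25,s[0]-25:s[0]+26];i=np.bincount(w[w>0]).argmax()
        P=ray(n,np.argwhere(l==i)[:,::-1],.0 if s==t else .058)[:,:2]
        q=cv2.minAreaRect(P.astype(np.float32)*1000);print(n,"blob",st[i],np.round(q[0]),np.round(q[1]),round(q[2],1))
E
```

```text
scene handle [391 169  29  25 295] [0.623 0.215 0.067] [ 55. 103.] 5.8
scene handle [349 230  20  14 180] [ 0.611 -0.015  0.067] [46. 26.] 7.8
scene handle [299 295  22  20 214] [ 0.614 -0.216  0.067] [20. 48.] 85.2
scene blob [ 369  172   60   45 1579] [621. 170.] [139. 120.] 5.0
scene blob [ 324  223   68   53 2141] [620. -39.] [139. 105.] 7.6
scene blob [ 272  282   77   73 2899] [ 623. -232.] [ 86. 147.] 86.1
scene blob [ 295  158   63   43 1488] [409. 194.] [134. 133.] 82.4
side handle [332 149  13   8  64] [0.61  0.204 0.067] [43. 20.] 3.7
side handle [367 195  16  11  99] [ 0.61  -0.013  0.067] [49. 21.] 6.5
side handle [411 252  18  11 114] [ 0.613 -0.214  0.067] [16. 45.] 86.8
side blob [ 315  145   47   37 1056] [596. 175.] [154. 108.] 5.0
side blob [ 347  190   54   44 1341] [595. -35.] [156.  92.] 7.3
side blob [ 385  244   65   48 1817] [ 598. -228.] [ 86. 150.] 86.1
side blob [ 255  171   49   38 1313] [416. 197.] [133. 122.] 82.4
```

View pics/w0.png

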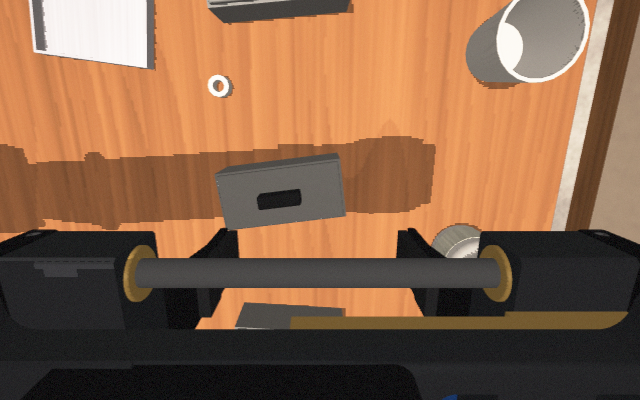

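The wrist view shows the middle case's lid at (280,190) with its handle at (279,199). That matches the two-view handle positions: C1 (0.611,0.204), C2 (0.611,-0.014), C3 (0.614,-0.215). I'll heft C2 first.

Call:
{"api": "arm_command", "payload": {
  "series": "0 0 6 0.1207 0;0 0 6 0.1207 0;0 0 6 0.1207 0;0 0 6 0.1207 0;0 0 6 0.1207 0;0 0 6 0.1207 0;0 0 6 0.1207 0;0 0 6 0.1207 0;0 0 6 0.1207 0;0 0 6 0.1207 0;0 0 6 0.1207 0;0 0 6 0.1207 0;-13 3 0 0 0;-13 3 0 0 0;-13 3 0 0 0;0 0 0 0 0;0 0 0 0 0",
  "squeeze": 25
}}

```text
time_s: 1.57
tool_pos: [0.6123, -0.0139, 0.1506]
tool_rot: [-180.0, -0.0, 7.0]
force: [0.3, -0.1, -0.8]
grip_width: 0.087
grasp_force: 0.0
```

Call:
{"api": "arm_command", "payload": {
  "series": "0 0 20 0 0;0 0 20 0 0;0 0 20 0 0;0 0 20 0 0;0 0 18 0 0;0 0 14 0 0;0 0 12 0 0;0 0 10 0 0;0 0 0 0 0;0 0 0 0 0;0 0 0 0 150;0 0 0 0 150;0 0 0 0 150;0 0 0 0 150;0 0 0 0 150;0 0 0 0 150;0 0 0 0 150"
}}

```text
time_s: 2.98
tool_pos: [0.6129, -0.014, 0.0173]
tool_rot: [180.0, -0.1, 7.0]
force: [-0.6, 0.3, 2.4]
grip_width: 0.0642
grasp_force: 25.0
```

Call:
{"api": "arm_command", "payload": {
  "series": "0 0 -4 0 150;0 0 -8 0 150;0 0 -8 0 150;0 0 -8 0 150;0 0 -4 0 150;0 0 0 0 150;0 0 0 0 150;0 0 0 0 150;0 0 0 0 150;0 0 0 0 150"
}}

```text
time_s: 3.82
tool_pos: [0.612, -0.0137, 0.0481]
tool_rot: [-180.0, 0.0, 7.0]
force: [0.6, 0.5, -3.3]
grip_width: 0.0636
grasp_force: 25.0
```

```bash
python3 - <<'E'
from h import *
for i in range(3):
    o=telemetry.get_obs();print(o["time_s"],o["force"].round(2),o["effort"].round(2),o["tool_pos"].round(4))
    cams.read_camera("wrist")
E
```

```text
3.8167 [ 0.63  0.46 -3.32] [-0.000e+00 -4.959e+01  1.860e+00 -2.843e+01 -3.000e-02 -6.000e-02
  0.000e+00] [ 0.612  -0.0137  0.0481]
3.8667 [-0.21 -0.02 -2.53] [-0.000e+00 -4.954e+01  1.860e+00 -2.840e+01 -3.000e-02 -6.000e-02
  0.000e+00] [ 0.6121 -0.0137  0.0481]
3.9167 [ 0.28  0.06 -2.84] [-0.000e+00 -4.950e+01  1.860e+00 -2.838e+01 -3.000e-02 -6.000e-02
  0.000e+00] [ 0.6122 -0.0138  0.0482]
```

About 2.9 N, so C2 is light. I'll set it down and go to C1.

Call:
{"api": "arm_command", "payload": {
  "series": "0 0 8 0 150;0 0 9 0 150;0 0 8 0 150;0 0 4 0 150;0 0 2 0 150;0 0 0 0 150;0 0 0 0 0;0 0 0 0 0;0 0 0 0 0;0 0 0 0 0;0 0 -15 0 0;0 0 -25 0 0;0 0 -25 0 0;0 0 -25 0 0;0 0 -10 0.045 0;0 0 0 0 0;0 0 0 0 0"
}}

```text
time_s: 5.38
tool_pos: [0.6128, -0.0137, 0.118]
tool_rot: [180.0, -0.1, 4.5]
force: [-0.1, -0.5, -0.5]
grip_width: 0.0866
grasp_force: 0.0
```

Call:
{"api": "arm_command", "payload": {
  "series": "1 -15 0 0 0;2 -27 0 0 0;2 -30 0 0 0;2 -30 0 0 0;2 -30 0 0 0;2 -30 0 0 0;2 -27 0 0 0;2 -20 0 0 0;0 -8 0 0 0;0 0 0 0 0;0 0 0 0 0;0 0 0 0 0"
}}

```text
time_s: 6.38
tool_pos: [0.6108, 0.201, 0.1169]
tool_rot: [179.9, 0.0, 4.3]
force: [0.1, -0.8, 0.2]
grip_width: 0.0868
grasp_force: 0.0
```

Call:
{"api": "arm_command", "payload": {
  "series": "0 -2 15 0 0;0 0 20 0 0;0 0 20 0 0;0 0 20 0 0;0 0 15 0 0;0 0 9 0 0;0 0 0 0 0;0 0 0 0 0;0 0 0 0 150;0 0 0 0 150;0 0 0 0 150;0 0 0 0 150;0 0 0 0 150;0 0 0 0 150;0 0 0 0 150"
}}

```text
time_s: 7.63
tool_pos: [0.6112, 0.2046, 0.0195]
tool_rot: [179.9, -0.1, 4.4]
force: [-1.4, -3.3, 6.1]
grip_width: 0.0635
grasp_force: 25.0
```

Call:
{"api": "arm_command", "payload": {
  "series": "0 0 -4 0 150;0 0 -8 0 150;0 0 -8 0 150;0 0 -8 0 150;0 0 -4 0 150;0 0 0 0 150;0 0 0 0 150;0 0 0 0 150;0 0 0 0 150;0 0 0 0 150"
}}

```text
time_s: 8.47
tool_pos: [0.6101, 0.2056, 0.05]
tool_rot: [180.0, 0.0, 4.4]
force: [-0.4, -0.0, -2.6]
grip_width: 0.064
grasp_force: 25.0
```

```bash
python3 - <<'E'
from h import *
for i in range(3):
    o=telemetry.get_obs();print(o["time_s"],o["force"].round(2),o["effort"].round(2),o["tool_pos"].round(4))
    cams.read_camera("wrist")
E
```

```text
8.4667 [-0.37 -0.04 -2.56] [-1.000e-02 -5.351e+01  8.600e-01 -2.904e+01 -0.000e+00 -8.000e-02
  0.000e+00] [0.6101 0.2056 0.05  ]
8.5167 [ 0.86  0.26 -2.45] [-1.000e-02 -5.345e+01  8.600e-01 -2.900e+01 -0.000e+00 -8.000e-02
  0.000e+00] [0.6102 0.2057 0.0501]
8.5667 [-0.07 -0.16 -3.36] [ -0.   -53.41   0.86 -28.98  -0.    -0.08   0.  ] [0.6102 0.2057 0.0502]
```

C1 is light too (about 2.8 N). I'll set it down and heft C3 to confirm.

Call:
{"api": "arm_command", "payload": {
  "series": "0 0 8 0 150;0 0 9 0 150;0 0 8 0 150;0 0 4 0 150;0 0 2 0 150;0 0 0 0 150;0 0 0 0 0;0 0 0 0 0;0 0 0 0 0;0 0 0 0 0;0 0 -15 0 0;0 0 -25 0 0;0 0 -25 0 0;0 0 -25 0 0;0 0 -10 0.0725 0;0 0 0 0.0725 0;0 0 0 0 0"
}}

```text
time_s: 10.03
tool_pos: [0.6114, 0.206, 0.1211]
tool_rot: [-179.9, -0.2, -4.0]
force: [0.1, 0.0, -1.6]
grip_width: 0.0871
grasp_force: 0.0
```

Call:
{"api": "arm_command", "payload": {
  "series": "2 15 0 0 0;2 30 0 0 0;3 35 0 0 0;3 38 0 0 0;3 38 0 0 0;3 38 0 0 0;3 38 0 0 0;3 38 0 0 0;3 38 0 0 0;3 37 0 0 0;2 35 0 0 0;2 26 0 0 0;0 12 0 0 0;0 0 0 0 0;0 0 0 0 0;0 0 0 0 0"
}}

```text
time_s: 11.37
tool_pos: [0.6144, -0.2104, 0.1191]
tool_rot: [-179.9, 0.0, -3.7]
force: [0.0, 0.6, 0.7]
grip_width: 0.087
grasp_force: 0.0
```

Call:
{"api": "arm_command", "payload": {
  "series": "0 4 15 0 0;0 0 20 0 0;0 0 20 0 0;0 0 20 0 0;0 0 15 0 0;0 0 11 0 0;0 0 0 0 0;0 0 0 0 0;0 0 0 0 150;0 0 0 0 150;0 0 0 0 150;0 0 0 0 150;0 0 0 0 150;0 0 0 0 150;0 0 0 0 150"
}}

```text
time_s: 12.62
tool_pos: [0.6146, -0.2162, 0.0195]
tool_rot: [-179.9, -0.1, -3.8]
force: [-0.6, 2.8, 5.5]
grip_width: 0.064
grasp_force: 25.0
```

Call:
{"api": "arm_command", "payload": {
  "series": "0 0 -4 0 150;0 0 -8 0 150;0 0 -8 0 150;0 0 -8 0 150;0 0 -4 0 150;0 0 0 0 150;0 0 0 0 150;0 0 0 0 150;0 0 0 0 150;0 0 0 0 150"
}}

```text
time_s: 13.45
tool_pos: [0.6135, -0.2173, 0.05]
tool_rot: [-180.0, 0.1, -3.9]
force: [0.6, 0.2, -4.4]
grip_width: 0.0644
grasp_force: 25.0
```

```bash
python3 - <<'E'
from h import *
for i in range(3):
    o=telemetry.get_obs();print(o["time_s"],o["force"].round(2),o["effort"].round(2),o["tool_pos"].round(4))
    cams.read_camera("wrist")
E
```

```text
13.45 [ 0.65  0.19 -4.42] [ 1.000e-02 -5.487e+01  4.050e+00 -2.997e+01 -3.000e-02 -5.000e-02
  0.000e+00] [ 0.6135 -0.2173  0.05  ]
13.5 [-0.49 -1.02 -5.2 ] [ 0.000e+00 -5.481e+01  4.040e+00 -2.993e+01 -3.000e-02 -5.000e-02
  0.000e+00] [ 0.6136 -0.2173  0.0501]
13.55 [-0.35 -0.21 -5.02] [-0.000e+00 -5.477e+01  4.030e+00 -2.991e+01 -4.000e-02 -5.000e-02
  0.000e+00] [ 0.6137 -0.2173  0.0502]
```

C3 is the heavy one (about 4.9 N against 2.8 N). I'll set it down, release it, and rise to handle height.

Call:
{"api": "arm_command", "payload": {
  "series": "0 0 8 0 150;0 0 9 0 150;0 0 8 0 150;0 0 4 0 150;0 0 2 0 150;0 0 0 0 150;0 0 0 0 0;0 0 0 0 0;0 0 0 0 0;0 0 0 0 0;0 0 -15 0 0;0 0 -20 0 0;0 0 -10 0 0;0 0 0 0 0;0 0 0 0 0;0 0 0 0 0"
}}

```text
time_s: 14.93
tool_pos: [0.6134, -0.2172, 0.0638]
tool_rot: [-180.0, 0.1, -3.9]
force: [-1.1, -0.3, -1.1]
grip_width: 0.0866
grasp_force: 0.0
```

Call:
{"api": "arm_command", "payload": {
  "series": "0 0 2 0 0;0 0 0 0 120;0 0 0 0 200;0 0 0 0 255;0 0 0 0 255;0 0 0 0 255;0 0 0 0 255;0 0 0 0 255;0 0 0 0 255;0 0 0 0 255;0 0 0 0 255",
  "squeeze": 20
}}

```text
time_s: 15.85
tool_pos: [0.6139, -0.2174, 0.0626]
tool_rot: [180.0, -0.0, -3.9]
force: [0.1, -0.9, 0.9]
grip_width: 0.0284
grasp_force: 0.0
```

Call:
{"api": "arm_command", "payload": {
  "series": "0 0 0 0 255;0 0 0 0 255;0 0 0 0 255;0 0 0 0 255;0 0 0 0 255;0 0 0 0 255"
}}

```text
time_s: 16.35
tool_pos: [0.6139, -0.2174, 0.0626]
tool_rot: [-180.0, -0.0, -3.9]
force: [-0.1, 0.5, 1.1]
grip_width: 0.0136
grasp_force: 20.0
```

Call:
{"api": "arm_command", "payload": {
  "series": "0 0 -5 0 255;0 0 -12 0 255;0 0 -18 0 255;0 0 -20 0 255;0 0 -20 0 255;0 0 -10 0 255;-10 -10 0 0 255;-19 -19 0 0 255;-21 -21 0 0 255;-23 -23 0 0 255;-23 -23 0 0 255;-23 -23 0 0 255;-23 -23 0 0 255;-21 -21 0 0 255;-15 -16 0 0 255;-9 -10 0 0 255;0 0 0 0 255;0 0 0 0 255"
}}

```text
time_s: 17.85
tool_pos: [0.4403, -0.0161, 0.1482]
tool_rot: [180.0, -0.1, -3.8]
force: [-0.2, 0.0, -0.4]
grip_width: 0.0138
grasp_force: 20.0
```

Call:
{"api": "arm_command", "payload": {
  "series": "0 0 0 -0.117 255;0 0 0 -0.117 255;0 0 0 -0.117 255;0 0 0 -0.117 255;0 0 0 -0.117 255;0 0 0 -0.117 255;0 0 0 -0.117 255;0 0 0 -0.117 255;0 0 0 -0.117 255;0 0 0 -0.117 255;0 0 0 -0.117 255;0 0 0 -0.117 255;0 0 0 -0.117 255;0 0 0 -0.117 255;0 0 0 0 255;0 0 0 0 255"
}}

```text
time_s: 19.18
tool_pos: [0.4406, -0.0172, 0.1477]
tool_rot: [180.0, 0.0, 89.7]
force: [-0.2, -0.1, -1.0]
grip_width: 0.0137
grasp_force: 20.0
```

```bash
python3 - <<'E'
from h import *
cv2.imwrite("pics/b1.png",cams.read_camera("side"))
E
```

```text
(no output)
```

View pics/b1.png

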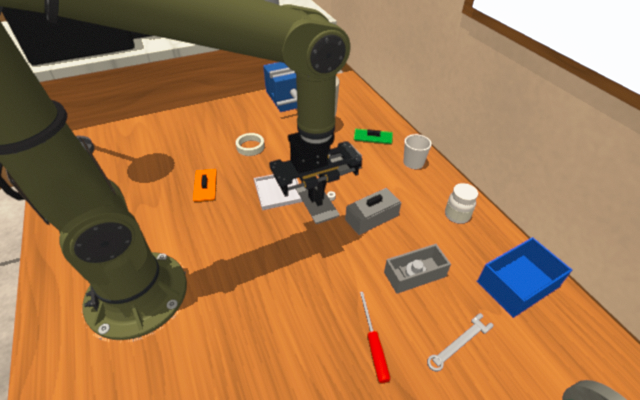

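The side view shows the lid in the gripper at (320,205), the open case at (417,266) with the adapter's neck at (418,265), and a small white ring at (331,195). I'll measure the neck and the ring.

```bash
python3 - <<'E'
from h import *
print("ring",ray("side",(331,195.5),.005)[0].round(3),ray("scene",(354,214),.005)[0].round(3))
im=cv2.imread("pics/b1.png");sub=im[250:280,400:435].max(2)
m=(sub>150).astype(np.uint8);k,l,st,ce=cv2.connectedComponentsWithStats(m)
for i in range(1,k):
    if st[i,4]>15: print(st[i],ce[i]+[400,250],ray("side",ce[i]+[400,250],.043)[0].round(4))
cv2.imwrite("pics/n.png",cv2.resize(im[235:300,375:460],None,fx=6,fy=6,interpolation=cv2.INTER_CUBIC))
E
```

```text
ring [0.542 0.105 0.005] [0.542 0.1   0.005]
[ 0  0 18  6 63] [406.         251.66666667] [ 0.6061 -0.1751  0.043 ]
[  2   9  33  18 289] [419.3633218  265.96885813] [ 0.6116 -0.2229  0.043 ]
[ 0 23  4  7 16] [400.875  276.8125] [ 0.5563 -0.2305  0.043 ]
```

View pics/n.png

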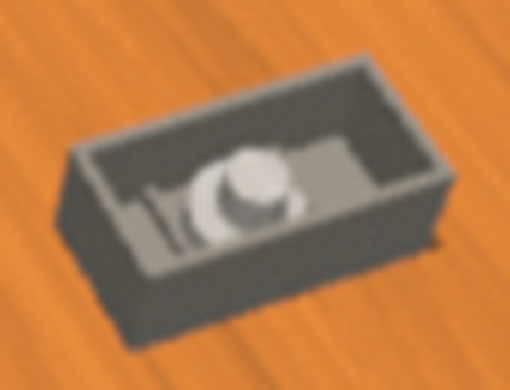

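The crop shows the upright adapter, its neck top centred at crop (259,175), which is about pixel (418.2,264.2). Laying the lid down now.

Call:
{"api": "arm_command", "payload": {
  "series": "0 0 15 0 255;0 0 22 0 255;0 0 22 0 255;0 0 22 0 255;0 0 20 0 255;0 0 14 0 255;0 0 7 0 255;0 0 4 0 255;0 0 2 0 255;0 0 0 0 255;0 0 0 0 255;0 0 0 0 255"
}}

```text
time_s: 20.23
tool_pos: [0.4409, -0.0162, 0.0204]
tool_rot: [179.9, -0.0, 90.0]
force: [0.2, 0.6, -0.7]
grip_width: 0.0135
grasp_force: 20.0
```

```bash
python3 - <<'E'
from h import *
print(ray("side",(418.0,264.0),.043)[0].round(4), telemetry.get_obs()["tool_pos"],telemetry.get_obs()["force"])
E
```

```text
[ 0.6119 -0.2169  0.043 ] [ 0.4408501  -0.01617323  0.02040538] [ 0.17078558  0.63669824 -0.71533962]
```

Call:
{"api": "arm_command", "payload": {
  "series": "0 0 2 0 255;0 0 1 0 255;0 0 1 0 255;0 0 0 0 255;0 0 0 0 255;0 0 0 0 100;0 0 0 0 100;0 0 0 0 100;0 0 0 0 100;0 0 -8 0 100;0 0 -20 0 100;0 0 -30 0 100;0 0 -30 0 100;0 0 -27 0 100;0 0 -10 0 100;0 0 0 0 100;0 0 0 0 100"
}}

```text
time_s: 21.65
tool_pos: [0.44, -0.0162, 0.1405]
tool_rot: [180.0, -0.0, 90.0]
force: [-0.7, -0.4, -0.9]
grip_width: 0.053
grasp_force: 0.0
```

Call:
{"api": "arm_command", "payload": {
  "series": "-10 9 0 0 100;-18 16 0 0 100;-22 19 0 0 100;-24 20 0 0 100;-24 20 0 0 100;-24 20 0 0 100;-24 20 0 0 100;-22 19 0 0 100;-18 16 0 0 100;-11 9 0 0 100;-4 4 0 0.068 100;0 0 0 0 100;0 0 0 0 100;0 0 0 0 100"
}}

```text
time_s: 22.82
tool_pos: [0.611, -0.2163, 0.139]
tool_rot: [-179.8, -0.0, 86.2]
force: [0.6, -0.2, -0.2]
grip_width: 0.0528
grasp_force: 0.0
```

```bash
python3 - <<'E'
from h import *
o=telemetry.get_obs();im=cams.read_camera("wrist");cv2.imwrite("pics/w1.png",im);print(o["tool_pos"],o["tool_rot"])
E
```

```text
[ 0.61095966 -0.21627998  0.13898564] [-1.79844648e+02 -4.66214698e-02  8.61982426e+01]
```

View pics/w1.png

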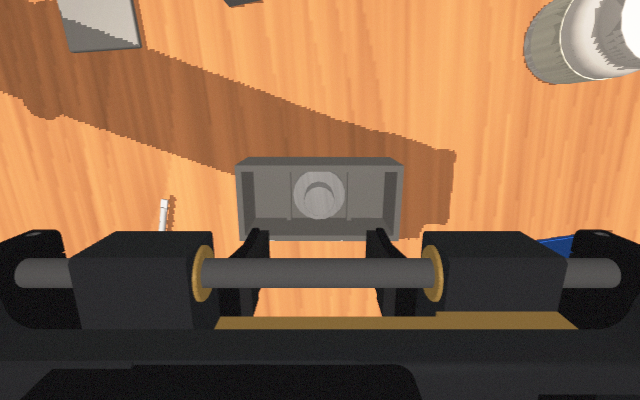

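The wrist view shows the open case with its rim spanning (236–402, 157–240), and the adapter's neck at about (319,199).

```bash
python3 - <<'E'
from h import *
o=telemetry.get_obs()
print(ray("wrist",(319,199),.043,o)[0].round(4),ray("wrist",(319,198),.052,o)[0].round(4), ray("wrist",[(236,160),(402,160),(240,240),(399,240)],.052,o).round(4))
E
```

```text
[ 0.6124 -0.2157  0.043 ] [ 0.6125 -0.2125  0.052 ] [[ 0.5489 -0.1771  0.052 ]
 [ 0.6801 -0.1857  0.052 ]
 [ 0.5434 -0.2449  0.052 ]
 [ 0.6778 -0.2536  0.052 ]]
```

Call:
{"api": "arm_command", "payload": {
  "series": "0 1 12 0 100;0 0 20 0 100;0 0 20 0 100;0 0 20 0 100;0 0 18 0 100;0 0 12 0 100;0 0 8 0 100;0 0 3 0 100;0 0 0 0 100;0 0 0 0 100;0 0 0 0 100",
  "squeeze": 35
}}

```text
time_s: 23.78
tool_pos: [0.6139, -0.2177, 0.0289]
tool_rot: [179.9, 0.0, 86.1]
force: [0.5, 0.5, 0.9]
grip_width: 0.0528
grasp_force: 0.0
```

Call:
{"api": "arm_command", "payload": {
  "series": "1 -1 3 0 100;0 0 2 0 100;0 0 0 0 100;0 0 0 0 255;0 0 0 0 255;0 0 0 0 255;0 0 0 0 255;0 0 0 0 255;0 0 0 0 255;0 0 0 0 255;0 0 0 0 255;0 0 0 0 255;0 0 0 0 255"
}}

```text
time_s: 24.87
tool_pos: [0.612, -0.2163, 0.0226]
tool_rot: [180.0, 0.0, 86.1]
force: [-0.0, -0.1, 0.1]
grip_width: 0.025
grasp_force: 35.0
```

Call:
{"api": "arm_command", "payload": {
  "series": "0 0 -5 0 255;0 0 -12 0 255;0 0 -18 0 255;0 0 -22 0 255;0 0 -22 0 255;0 0 -20 0 255;0 0 -11 0 255;0 0 0 0 255;0 0 0 0 255"
}}

```text
time_s: 25.62
tool_pos: [0.6121, -0.2163, 0.1329]
tool_rot: [180.0, 0.0, 86.1]
force: [0.1, 0.5, -3.2]
grip_width: 0.0253
grasp_force: 35.0
```

Call:
{"api": "arm_command", "payload": {
  "series": "12 -7 0 0 255;22 -13 0 0 255;30 -17 0 0 255;34 -20 0 0 255;34 -20 0 0 255;34 -20 0 0 255;34 -20 0 0 255;34 -20 0 0 255;34 -20 0 0 255;34 -20 0 0 255;34 -20 0 0 255;30 -17 0 0 255;20 -11 0 0 255;10 -5 0 0 255;0 0 0 0 255;0 0 0 0 255;0 0 0 0 255"
}}

```text
time_s: 27.03
tool_pos: [0.4102, 0.1925, 0.1319]
tool_rot: [-180.0, 0.1, 85.9]
force: [-0.5, -0.4, -3.2]
grip_width: 0.0251
grasp_force: 35.0
```

```bash
python3 - <<'E'
from h import *
o=telemetry.get_obs();w=cams.read_camera("wrist");s=cams.read_camera("scene")
im=np.hstack([cv2.resize(w,(400,250)),cv2.resize(s,(400,250))])
cv2.imwrite("pics/w2.png",im);cv2.imwrite("pics/w2full.png",w);print(o["tool_pos"],o["force"],o["grip_width"])
E
```

```text
[0.41022971 0.19246589 0.13192029] [-0.49621609 -0.43363017 -3.19948436] 0.025138776772522155
```

View pics/w2.png

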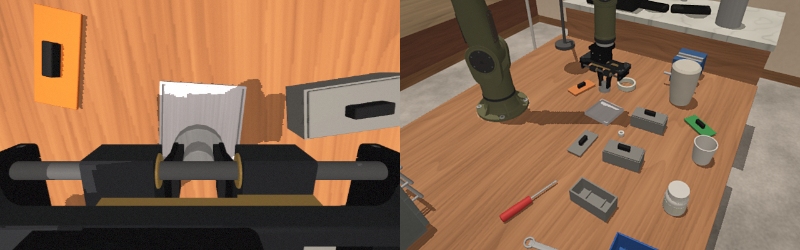

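The wrist half shows the tray's far edge from (160,82) to (245,90), with the adapter hanging at (202,140). The scene half shows the lid lying at (582,143) and both other cases shut.

```bash
python3 - <<'E'
from h import *
o=telemetry.get_obs();w=cv2.imread("pics/w2full.png")
C=ray("wrist",[(256,131),(392,144)],.015,o);print(C.round(3))
d=C[1]-C[0];n=np.array([d[1],-d[0],0])/np.linalg.norm(d);print(np.linalg.norm(d),(C.mean(0)+n*.06).round(3))
E
```

```text
[[0.361 0.252 0.015]
 [0.478 0.233 0.015]]
0.11875637591000382 [0.41  0.183 0.015]
```

Edge length is 119 mm as expected, so the tray centre is about (0.41,0.185). I'll shift 6 mm and lower.

Call:
{"api": "arm_command", "payload": {
  "series": "-3 0 10 0 255;-3 0 18 0 255;0 0 20 0 255;0 0 20 0 255;0 0 16 0 255;0 0 10 0 255;0 0 6 0 255;0 0 3 0 255;0 0 0 0 255;0 0 0 0 255;0 0 0 0 255"
}}

```text
time_s: 28.05
tool_pos: [0.4101, 0.1889, 0.0305]
tool_rot: [179.9, -0.1, 86.1]
force: [-0.6, 0.1, -3.6]
grip_width: 0.0251
grasp_force: 35.0
```

Call:
{"api": "arm_command", "payload": {
  "series": "0 0 3 0 255;0 0 3 0 255;0 0 1 0 255;0 0 1 0 255;0 0 0 0 255;0 0 0 0 255;0 0 0 0 255"
}}

```text
time_s: 28.63
tool_pos: [0.4093, 0.1885, 0.0216]
tool_rot: [180.0, -0.0, 86.1]
force: [0.1, -0.1, -2.5]
grip_width: 0.0251
grasp_force: 35.0
```

Call:
{"api": "arm_command", "payload": {
  "series": "0 0 0.5 0 255;0 0 0.5 0 255;0 0 0.5 0 255;0 0 0 0 255;0 0 0 0 255;0 0 0 0 255"
}}

```text
time_s: 29.13
tool_pos: [0.4094, 0.1886, 0.0205]
tool_rot: [180.0, -0.0, 86.1]
force: [-2.4, -2.3, 4.6]
grip_width: 0.0252
grasp_force: 35.0
```

The force flipped from -3.2 N to +4.6 N at the expected height, so it rests on the tray floor. Releasing.

Call:
{"api": "arm_command", "payload": {
  "series": "0 0 0 0 230;0 0 0 0 200;0 0 0 0 140;0 0 0 0 120;0 0 0 0 120;0 0 0 0 120;0 0 -5 0 120;0 0 -15 0 120;0 0 -30 0 120;0 0 -35 0 120;0 0 -35 0 120;0 0 -25 0 120;0 0 -10 0 120;0 0 0 0 120;0 0 0 0 120"
}}

```text
time_s: 30.38
tool_pos: [0.409, 0.1884, 0.1746]
tool_rot: [-180.0, 0.0, 86.1]
force: [-0.0, -1.1, -0.3]
grip_width: 0.0461
grasp_force: 0.0
```

```bash
python3 - <<'E'
from h import *
s=cams.read_camera("scene");d=cams.read_camera("side")
cv2.imwrite("pics/f.png",np.hstack([s[100:360,240:640],d[100:360,140:540]]))
E
```

```text
(no output)
```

View pics/f.png

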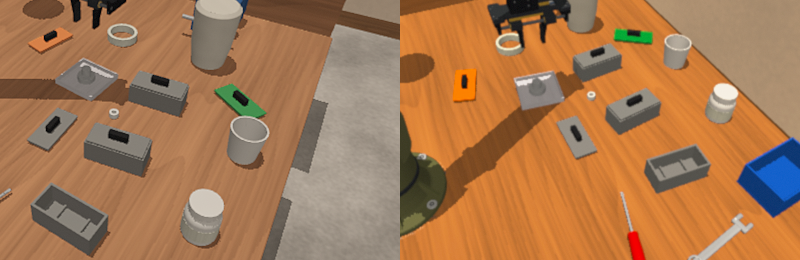

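The adapter stands in the tray at (87,75) in the left half. The lid lies flat at (53,130), the other two cases are shut, and the open case is empty.

```bash
python3 -c "
from cell import env
print(env.sign_off())"
```

```text
the job is handed in; nothing more can be done
None
```

The steel adapter is standing in the tray, its case's lid is lying flat on the bench, and the other two cases are shut and standing; I handed the job in at about 30 s of the allowed 72 s.

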